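# Pack the fitted gift boxes into their set tray

### The job

Finish packing the gift set: one orange L-shaped box is already in the shallow black-rimmed tray. Tip the green oblong box over from its end so that its white lid is up, and pack it and the blue L-shaped box into the tray beside the orange one, so that all three lie flat on the tray's floor, lids up, inside its rim. Let go of them, and leave the other things on the table where they are.

Things in the scene. Friction and masses are not known exactly. Their poses are not given: they have to be found in the camera images.
- tray: Fixed shallow tray, brown floor, black rim, at any yaw. Inside 210 (x) by 108 mm (y), walls 5 mm. Origin: centre of its underside, z up; floor at 4 mm, rim top at 20 mm. The boxes fill it with 3 to 4 mm per gap: orange at the -x end, blue a half turn from it with its origin near x 14, y 15 mm, interlocked, and the oblong crosswise at the +x end, centre near x 77 mm (one way that fits).
- packed_box: Orange box, in the tray, axes as the tray's. L-shaped, two arms 46 mm wide, each 100 mm long from the outer corner, lid at 32 mm. On the lid a wooden grip bar 40 x 12 mm, top at 58 mm, across the bend (along x = -y; pinch it along x = y). 180 g. Origin: underside, below the bar's middle. x and y run along the arms away from the corner, spanning -35 to 65 mm each; z up.
- loose_box: Blue box, lid up on the table, any yaw. L-shaped, two arms 46 mm wide, each 100 mm long from the outer corner, lid at 32 mm. On the lid a wooden grip bar 40 x 12 mm, top at 58 mm, across the bend (along x = -y; pinch it along x = y). 180 g. Origin: underside, below the bar's middle. x and y run along the arms away from the corner, spanning -35 to 65 mm each; z up.
- oblong_box: Green box, white lid, 100 (x) x 48 mm (y), lid at z 32 mm, 160 g. Wooden grip bar 40 x 12 mm along y on the lid's middle, top at z 58 mm. Origin: centre of its base, z out through the lid. It starts standing on an end, 100 mm tall, 32 mm deep, origin 50 mm up, lid and bar facing roughly the robot. Pushed on the lid near its top edge, above the bar, it topples on to its base.
- tape_roll: Bystander: clear tape roll lying flat, 96 mm across, 48 mm high; origin under its centre.
- tin: Bystander: round flat metal tin, 72 mm across, 30 mm high; origin under its centre.
- jar: Bystander: jar with a black cap, 60 mm across, 75 mm high; origin under its centre.
- brush: Bystander: brush lying flat, 190 mm long along its own x.
- gift_box: Bystander: square orange gift box, 94 x 94 mm, 53 mm high; origin under its centre.
- carton: Bystander: small brown carton 120 x 90 mm, 70 mm high; origin under its centre.

How it is judged:
By the outcome, as a careful person would: the job done as asked, in the order asked, and still so for the second after the job is handed in, with the robot touching nothing.
It also fails if it takes over 67 s, if anything falls off the work surface, if the arm or the gripper's body presses on something with over 40 N, if the wrist force passes 120 N, or if a joint passes its speed limit or range.

### The arm

A 7-joint arm with a two-finger parallel gripper is mounted at the origin on the work surface. World frame = base frame: x ahead of the robot, y to its left, z up, the work surface at z = 0. Lengths are in mm, angles in rad, forces in N, time in s.
With the tool pointing down it reaches from about 400 to 875 mm from the base axis. Payload 4.4 kg.
Tool frame: the origin (TCP) lies at the very end of the fingers, on their centre line; the grasp point (between the pads) lies 19 mm behind it; z points along the fingers, y is the line along which they close (so a half turn about z gives the same grasp; the last joint's range is limited). The gripper opens to 85 mm and grips with 20 to 120 N. Pads are 22 mm wide; open, the fingers measure 114 mm over their backs; the gripper's body (76 mm by 85 mm) begins 54 mm behind the grasp point. The pads swing forward as they close: fully open they stand 13 mm farther back than shut.
Start: joints at [1.144, 0.628, 0.038, 1.517, -0.027, 0.996, -0.02], TCP at [229.493, -608.154, 231.313] pointing down, gripper open.
Joint ranges: [-3.06, 3.06], [-0.37, 2.12], [-1.25, 1.32], [0.18, 2.47], [-1.1, 4.24], [0.23, 1.98], [-2.94, 2.94]. Speed limits (rad/s): [2.57, 2.57, 3.14, 3.14, 3.14, 3.14, 3.14].

### API

Orientations are given as [roll, pitch, yaw] about the fixed x, y, z axes, in that order (R = Rz(yaw) Ry(pitch) Rx(roll)).
In Python, from cell import sensors, get_image, camera_params, order gives the robot as it stands.
- The arm moves only by the shell command python3 -m inch 'ROWS' [OPENING]. ROWS is JSON, a list that holds one entry, the list of rows, each a list of 4 numbers: the shift along the tool's x, y, z in cm, then the turn about the tool's z in degrees. A call has 1 to 8 rows; each row is the pose to reach, as a shift and turn from the pose commanded when the call began, along the tool's axes at that moment; what a row does not reach only later rows make up. A row lasts 1/12 s, in which the tool goes at most 41.7 mm and 7.16 degrees, less where a joint would pass 70% of its speed; a pose out of reach is approached as far as the arm can. A call with a gripper value outside its range is refused whole. OPENING is the finger opening in cm, from 0 to 8.54, set as the call begins (- or left out, the last holds). The fingers move at their own pace and stop on an object; the grip force is fixed at half the most. Time passes only in rows, so rows that repeat a pose let the fingers close. It gives the time, the measured TCP pose, the force, the opening and the grip force at its end, in the units of the state.
- sensors.read_state(): the state, without advancing time (a new reading comes with each control period).
- get_image(name): name is "side" or "top"; returns the picture (420x560x3 uint8, blue, green, red); there is no depth.
- camera_params(name): a dict with "mtx" (3x3 intrinsics, pixels), "D" ([k1, k2, p1, p2, k3] as OpenCV has them; the pictures are not rectified), "rvec" (rotation vector, rad) and "tvec" (3), from world to camera coordinates, as OpenCV has them. Camera axes: x right, y down, z forward; pixel columns grow to the right and rows downward; lengths in mm; the calibration is good to about 2 mm. A picture is of the moment at which its call begins. camera_params takes no time and is no camera call.
- order.finish_job(): hands the job in; it is judged then, once.
The state is a dict: "clock": time; "qpos": joint angles; "qd": joint speeds; "tau": joint torques, N m; "eef_pos": TCP position; "tool_rot": TCP orientation; "force": force on the tool from outside, world axes, zero at the start; "torque": the same for the moment, N m; "width": finger opening in mm; "gripper_force": force on a finger pad.
Only numpy, scipy, OpenCV 4.12 (cv2) and the standard library are available. Lean on these libraries where they do the work, as an engineer would, in place of code of your own. Each camera call takes 0.05 s, during which the arm holds its last target. There are 200 camera calls.

## Working session

There is one attempt and no reset: what is moved stays moved. The work goes in short steps, Python scripts to look and compute and a shell command to move; the robot and the scene stay as the last step left them, time stands still between calls to the robot, and variables do not carry over. Pictures are saved under pics/ and viewed, at most 10 in all, crops included, and the job is handed in when it is done.

```bash
ls; mkdir -p pics; python3 - <<'E'
from cell import sensors,get_image,camera_params
import cv2,numpy as np
s=sensors.read_state();print(s)
for n in("top","side"):
    cv2.imwrite(f"pics/{n}0.png",get_image(n));p=camera_params(n);print(n,p)
    R=cv2.Rodrigues(np.array(p["rvec"],float))[0];print(-R.T@np.array(p["tvec"]).ravel())
E
```

```text
pics
{'clock': 0.0, 'qpos': array([ 1.14420602,  0.62931908,  0.03844798,  1.51839034, -0.02702702,
        0.99630192, -0.02002153]), 'qd': array([ 9.93176110e-06,  1.60398797e-03,  6.67579605e-05, -1.30274396e-03,
       -1.13329087e-04, -6.95092878e-04, -1.44424903e-03]), 'tau': array([ 2.32719340e-04, -5.63404477e+01,  1.22620538e+00, -1.93445742e+01,
        1.09278836e-02,  1.06799137e-02,  2.74070908e-05]), 'eef_pos': array([ 229.26509039, -607.54482428,  230.39958355]), 'tool_rot': array([-3.13969188e+00,  5.15027699e-06,  3.60748701e-01]), 'force': array([ 0.62617405, -0.13205229,  0.77817138]), 'torque': array([-0.01052448,  0.02283644,  0.01234849]), 'gripper_force': 0.0, 'width': 85.70295322164843}
top {'mtx': array([[423.6800079 ,   0.        , 279.42519601],
       [  0.        , 423.6800079 , 203.69833433],
       [  0.        ,   0.        ,   1.        ]]), 'D': array([-0.08901193,  0.        ,  0.        ,  0.        ,  0.        ]), 'rvec': array([ 2.15631267, -2.13313554,  0.18582703]), 'tvec': array([101.38722659, 586.4673872 , 963.45870191])}
[ 425.27277519  120.67348401 1042.62026318]
side {'mtx': array([[386.57727532,   0.        , 283.06824702],
       [  0.        , 386.57727532, 209.31145326],
       [  0.        ,   0.        ,   1.        ]]), 'D': array([-0.09743407,  0.        ,  0.        ,  0.        ,  0.        ]), 'rvec': array([ 0.25725634, -2.71666921,  1.3943391 ]), 'tvec': array([ 576.18540764,   75.95446564, 1098.21593907])}
[416.14862153 939.92590218 697.99468254]
```

View pics/top0.png

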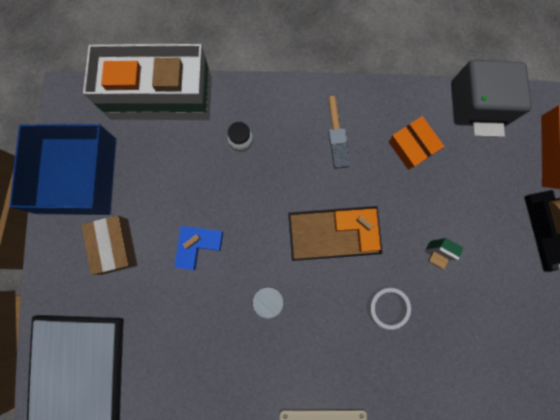

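View pics/side0.png

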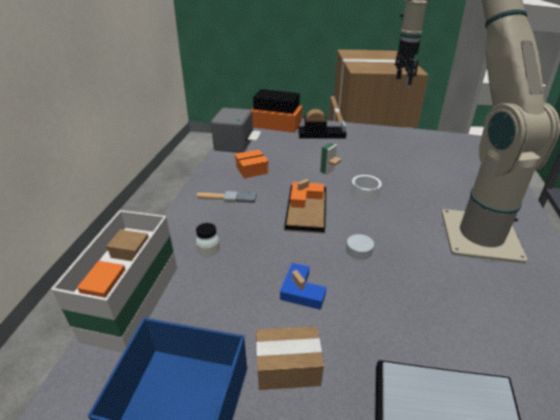

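The top view has the tray near (335,233) with the orange box at its right end. The blue L is at (197,247), the green box stands at (449,248) with its bar towards the robot, and the gift box is at (417,142). I'll fit the known shapes to silhouettes.

```bash
cat > h.py <<'E'
import cv2,numpy as np
from scipy.optimize import minimize
from cell import sensors,get_image,camera_params
S=4
def proj(P,n):
    p=camera_params(n);return cv2.projectPoints(np.asarray(P,float).reshape(-1,1,3),p["rvec"],p["tvec"],p["mtx"],p["D"])[0].reshape(-1,2)
def deproj(uv,z,n="top"):
    p=camera_params(n);R=cv2.Rodrigues(p["rvec"])[0];c=-R.T@p["tvec"]
    u=cv2.undistortPoints(np.asarray(uv,float).reshape(-1,1,2),p["mtx"],p["D"]).reshape(-1,2)
    d=np.c_[u,np.ones(len(u))]@R;return c+d*((z-c[2])/d[:,2])[:,None]
def blk(a,b,c,d,e,f):return np.array([[x,y,z] for x in(a,b) for y in(c,d) for z in(e,f)],float)
bar=cv2.Rodrigues(np.array([0,0,-np.pi/4]))[0]
L=[blk(-35,65,-35,11,0,32),blk(-35,11,-35,65,0,32)]
LB=L+[blk(-20,20,-6,6,32,58)@bar.T]
OB=[blk(-50,50,-24,24,0,32),blk(-6,6,-20,20,32,58)]
def pose(b,q,tilt=None,z0=0):
    b=b if tilt is None else b@tilt.T
    c,s=np.cos(q[2]),np.sin(q[2]);return b@np.array([[c,s,0],[-s,c,0],[0,0,1]])+[q[0],q[1],z0]
# standing: box x up, z(lid)-> local -x ; so yaw is the push direction
STAND=np.array([[0,0,-1.],[0,1,0],[1,0,0]])
def render(bl,q,n,roi,**k):
    x0,y0,x1,y1=roi;m=np.zeros(((y1-y0)*S,(x1-x0)*S),np.uint8)
    for b in bl:
        h=cv2.convexHull(((proj(pose(b,q,**k),n)+.5-[x0,y0])*S-.5).astype(np.float32))
        cv2.fillConvexPoly(m,np.round(h*16).astype(np.int32),1,shift=4)
    return m
def mask(img,roi,f):
    x0,y0,x1,y1=roi;c=cv2.resize(img[y0:y1,x0:x1],None,fx=S,fy=S,interpolation=cv2.INTER_CUBIC)
    return f(cv2.cvtColor(c,cv2.COLOR_BGR2HSV).astype(int)).astype(np.uint8)
def fit(bl,views,q0s,**k):
    def cost(q):
        t=0
        for n,roi,m in views:
            r=render(bl,q,n,roi,**k);t+=1-(r&m).sum()/max(1,(r|m).sum())
        return t/len(views)
    best=None
    for q0 in q0s:
        for it in range(2):
            q0=np.array(q0,float);sx=np.array([q0+d for d in([0,0,0],[12,0,0],[0,12,0],[0,0,.3])])
            r=minimize(cost,q0,method="Nelder-Mead",options=dict(initial_simplex=sx,xatol=.02,fatol=1e-4));q0=r.x
        if best is None or r.fun<best.fun:best=r
    return best.x,best.fun
def goto(x,y,z,yaw):
    s=sensors.read_state();p,w=s["eef_pos"],s["tool_rot"][2]
    d=np.array([x,y,z])-p;c,si=np.cos(w),np.sin(w)
    t=(yaw-w+np.pi/2)%np.pi-np.pi/2
    print("from",p.round(1),"yaw",round(np.degrees(w),1),"| rows cm/deg:",np.round([(c*d[0]+si*d[1])/10,(si*d[0]-c*d[1])/10,-d[2]/10,-np.degrees(t)],2),"q7",s["qpos"][6].round(2))
def hue(a,b,smin=110,vmin=50):return lambda h:(h[...,0]>=a)&(h[...,0]<=b)&(h[...,1]>smin)&(h[...,2]>vmin)
E
python3 - <<'E'
from h import *
T=cv2.imread("pics/top0.png");D=cv2.imread("pics/side0.png")
for nm,p in dict(table=(250,260),brown=(310,235),orange=(350,213),blue=(187,255),green=(455,245),bar=(438,259),bluebar=(190,241),rim=(291,235)).items():
    print(nm,cv2.cvtColor(T[p[1]:p[1]+1,p[0]:p[0]+1],cv2.COLOR_BGR2HSV)[0,0])
g=deproj([(449,248),(197,247),(335,233),(417,142)],30);print(g.round())
rb=(165,215,235,280);rs=(265,255,340,315)
ys=np.arange(0,6.28,.8)
B=hue(108,130)
mt,ms=mask(T,rb,B),mask(D,rs,B)
print("blue",fit(L,[("top",rb,mt)],[(g[1,0],g[1,1],y) for y in ys]))
print("blue both",fit(L,[("top",rb,mt),("side",rs,ms)],[(g[1,0],g[1,1],y) for y in ys]))
ro=(325,200,388,260);mo=mask(T,ro,hue(3,14,190,120))
print("orange",fit(L,[("top",ro,mo)],[(g[2,0]-5,g[2,1]-65,y) for y in ys],z0=4))
c=np.hstack([cv2.resize(T[195:275,280:480],None,fx=4,fy=4,interpolation=cv2.INTER_CUBIC)])
c2=np.hstack([cv2.resize(D[130:190,300:380],None,fx=4,fy=4),cv2.resize(np.hstack([mt*255,mo[:180]*255]),None,fx=.9,fy=.9)[:240,:480,None].repeat(3,2) if 0 else np.zeros((240,480,3),np.uint8)])
cv2.imwrite("pics/crop.png",np.vstack([c,c2]))
E
```

```text
table [120  24  95]
brown [ 15 132 118]
orange [ 15 216 190]
blue [110 202 184]
green [ 77 143  80]
bar [ 16 128 145]
bluebar [ 16 116 147]
rim [ 7 45 51]
[[ 484. -306.   30.]
 [ 481.  303.   30.]
 [ 518.  -27.   30.]
 [ 750. -238.   30.]]
blue (array([493.65779877, 315.10330614,   3.03052726]), np.float64(0.11324689455072989))Traceback (most recent call last):
  File "<stdin>", line 11, in <module>
  File "h.py", line 40, in fit
    r=minimize(cost,q0,method="Nelder-Mead",options=dict(initial_simplex=sx,xatol=.02,fatol=1e-4));q0=r.x
    res = _minimize_neldermead(fun, x0, args, callback, bounds=bounds,
                               **options)
    fxcc = func(xcc)
    fx = function(np.copy(x), *(wrapper_args + args))
  File "h.py", line 34, in cost
    r=render(bl,q,n,roi,**k);t+=1-(r&m).sum()/max(1,(r|m).sum())
  File "h.py", line 24, in render
    h=cv2.convexHull(((proj(pose(b,q,**k),n)+.5-[x0,y0])*S-.5).astype(np.float32))
                       ~~~~^^^^^^^^^^^^^^^^^
  File "h.py", line 6, in proj
    p=camera_params(n);return cv2.projectPoints(np.asarray(P,float).reshape(-1,1,3),p["rvec"],p["tvec"],p["mtx"],p["D"])[0].reshape(-1,2)
ValueError: time passes only in moves, steps and waits
```

```bash
python3 - <<'E'
s=open("h.py").read()
s=s.replace("S=4\n","S=4\nCP={n:camera_params(n) for n in('top','side')}\n").replace("p=camera_params(n)","p=CP[n]")
s=s.replace("def fit(bl,views,q0s,**k):","def fit(bl,views,q0s,hide=[],**k):").replace("r=render(bl,q,n,roi,**k);","r=render(bl,q,n,roi,**k)&~render(hide,q,n,roi,**k);")
open("h.py","w").write(s)
E
cat > m1.py <<'E'
from h import *
T=cv2.imread("pics/top0.png");D=cv2.imread("pics/side0.png")
g=deproj([(449,248),(197,247),(335,233),(417,142)],30)
rb=(165,215,235,280);rs=(265,255,340,315)
ys=np.arange(0,6.28,1.)
B=hue(100,130,120)
mt,ms=mask(T,rb,B),mask(D,rs,B)
qb=fit(L,[("top",rb,mt)],[(g[1,0],g[1,1],y) for y in ys],hide=LB[2:]);print("blue",qb)
print("blue both",fit(L,[("top",rb,mt),("side",rs,ms)],[qb[0]],hide=LB[2:]))
ro=(325,200,388,260);mo=mask(T,ro,hue(0,17,180,100))
qo=fit(L,[("top",ro,mo)],[(g[2,0]-5,g[2,1]-65,y) for y in ys],hide=LB[2:],z0=4);print("orange",qo)
# tray: outer silhouette, dark rim or saturated
rt=(280,198,392,268);m=mask(T,rt,lambda h:((h[...,1]>60)|(h[...,2]<70)))
q=qo[0];c=np.array([67,16]);cs,sn=np.cos(q[2]),np.sin(q[2]);t0=(q[0]+cs*67-sn*16,q[1]+sn*67+cs*16,q[2]);print("tray pred",t0)
print("tray",fit([blk(-110,110,-59,59,0,20)],[("top",rt,m)],[t0]))
rg=(422,230,472,278);G=lambda h:(h[...,1]>60)|(h[...,2]>130)
mg=mask(T,rg,G)
qg=fit(OB,[("top",rg,mg)],[(480,-305,y) for y in(-.6,-.3,0,.3,.6)],tilt=STAND,z0=50);print("green",qg)
def show(img,roi,bl,q,hide=[],m=None,**k):
    x0,y0,x1,y1=roi;c=cv2.resize(img[y0:y1,x0:x1],None,fx=S,fy=S)
    for b in bl:
        h=cv2.convexHull(((proj(pose(b,q,**k),"top")+.5-[x0,y0])*S-.5).astype(np.float32));cv2.polylines(c,[h.astype(np.int32)],True,(255,255,255),1)
    c[...,1]=np.maximum(c[...,1],0);
    e=cv2.findContours(m,0,1)[0];cv2.drawContours(c,e,-1,(0,255,0),1);return c
def pad(a,w,h):o=np.zeros((h,w,3),np.uint8);o[:a.shape[0],:a.shape[1]]=a;return o
cv2.imwrite("pics/crop.png",np.vstack([np.hstack([pad(show(T,rb,L,qb[0],m=mt),340,270),pad(show(T,rg,OB,qg[0],m=mg,tilt=STAND,z0=50),450,270)]),pad(show(T,rt,L,qo[0],m=m,z0=4),790,290)]))
E
python3 m1.py
```

```text
blue (array([493.59483395, 314.78214221,   3.02896941]), np.float64(0.039597517020424466))
blue both (array([493.60523149, 314.43262353,   3.02797554]), np.float64(0.0911623303176497))
orange (array([541.94085402, -95.50801508,   1.64905803]), np.float64(0.07417596158655526))
tray pred (np.float64(520.7516452626559), np.float64(-29.964003666356138), np.float64(1.6490580274058084))
tray (array([519.91667731, -28.22469632,   1.6547059 ]), np.float64(0.007466561872815802))
green (array([ 4.93355525e+02, -2.90098065e+02, -4.85506766e-01]), np.float64(0.24802963430012614))
```

View pics/crop.png

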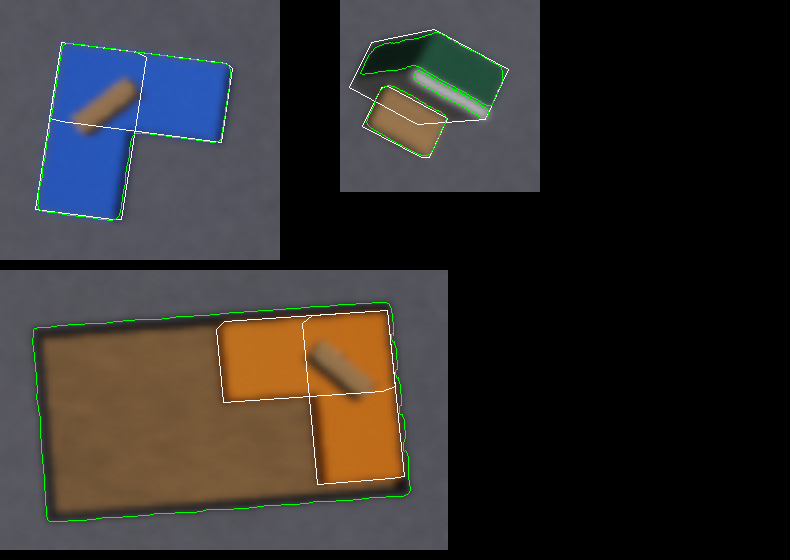

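The outlines match: the tray fits to under 1 mm. The green box stands at about (493,-290) and will topple along yaw -0.49, away from the other things. Next I'll approach for the push.

```bash
python3 -c "
from h import *
goto(425,-254,231,1.085)"
```

```text
from [ 229.3 -607.6  230.5] yaw 20.7 | rows cm/deg: [ 30.8  -26.18  -0.05 -41.49] q7 -0.02
```

```bash
python3 -m inch '[[[4,-3,0,-6],[8,-6.5,0,-12],[11.5,-10,0,-18],[15,-13,0,-25],[18.5,-16,0,-31],[22,-19,0,-37],[25,-21.5,0,-41.5],[28,-24,0,-41.5]]]' 0; python3 -c "
from h import *
goto(425,-254,82,1.085)"
```

```text
clock: 0.77
eef_pos: [389.6, -313.9, 231.2]
tool_rot: [-3.141, -0.0, 1.088]
force: [1.2, 0.4, 0.7]
width: -0.3
gripper_force: 0.0
from [ 389.6 -313.9  231.2] yaw 62.3 | rows cm/deg: [ 6.95  0.35 14.92  0.18] q7 0.03
```

```bash
python3 -m inch '[[[3.5,0.2,0,0],[7,0.35,1,0],[7,0.35,4.5,0],[7,0.35,8.5,0],[7,0.35,12,0],[7,0.35,14.9,0],[7,0.35,14.9,0]]]'; python3 -c "
from h import *
s=sensors.read_state();p=s['eef_pos'][:2]-[493.4,-290.1];u=np.array([np.cos(-.4855),np.sin(-.4855)]);print(p@u,p@[-u[1],u[0]])
goto(425,-254,82,1.085)"
```

```text
clock: 1.35
eef_pos: [421.6, -253.5, 77.5]
tool_rot: [-3.131, -0.0, 1.086]
force: [0.2, 0.4, 0.0]
width: 0.2
gripper_force: 0.0
-80.62470234597765 -1.1430255282007262
from [ 421.6 -253.5   77.5] yaw 62.2 | rows cm/deg: [ 0.12  0.33 -0.45  0.04] q7 -0.19
```

```bash
python3 -m inch '[[[0,1.2,-0.6,0],[0,2.4,-0.6,0],[0,3.4,-0.6,0],[0,4.2,-0.6,0],[0,5,-0.6,0],[0,5.7,-0.6,0],[0,6.3,-0.6,0],[0,6.8,-0.6,0]]]'; python3 -c "
from h import *
s=sensors.read_state();p=s['eef_pos'][:2]-[493.4,-290.1];u=np.array([np.cos(-.4855),np.sin(-.4855)]);print(p@u,p@[-u[1],u[0]])"
```

```text
clock: 2.02
eef_pos: [485.8, -287.6, 88.6]
tool_rot: [3.141, -0.0, 1.085]
force: [-0.2, 0.2, 0.2]
width: -0.0
gripper_force: 0.0
-7.916401663300541 -1.3477591721326825
```

```bash
python3 -m inch '[[[0,-1,-2,0],[0,-3,-6,0],[0,-6,-8,0],[0,-10,-10,0],[0,-13,-10,0],[0,-13,-10,0]]]' 5; cat > m2.py <<'E'
from h import *
T=get_image("top");cv2.imwrite("pics/top1.png",T)
rg=(425,190,510,275);m=mask(T,rg,lambda h:(h[...,1]>60)|(h[...,2]>115))
q=fit(OB,[("top",rg,m)],[(537,-313,-.49),(537,-313,-.2),(537,-313,-.8)]);print(q)
c=cv2.resize(T[190:275,425:510],None,fx=S,fy=S)
for b in OB:
    h=cv2.convexHull(((proj(pose(b,q[0]),"top")+.5-rg[:2])*S-.5).astype(np.float32));cv2.polylines(c,[h.astype(np.int32)],True,(0,0,255),1)
cv2.drawContours(c,cv2.findContours(m,0,1)[0],-1,(0,255,0),1)
cv2.imwrite("pics/c1.png",c)
w=q[0][2]+np.pi/2;goto(q[0][0],q[0][1],90,w)
E
python3 m2.py
```

```text
clock: 2.52
eef_pos: [363.1, -223.4, 188.9]
tool_rot: [-3.134, 0.001, 1.085]
force: [-0.1, 1.1, -0.3]
width: 49.8
gripper_force: 0.0
(array([ 5.39717121e+02, -3.17779915e+02, -5.18091453e-01]), np.float64(0.15778331257783318))
from [ 366.9 -225.3  188.9] yaw 62.2 | rows cm/deg: [-0.11 19.6   9.89  1.85] q7 -0.14
```

View pics/c1.png

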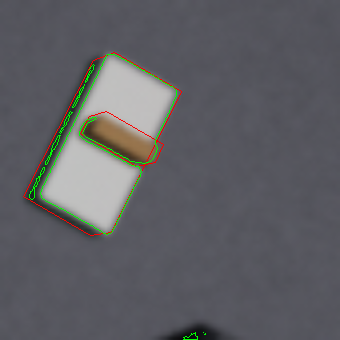

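The green box lies lid up. I'll refine the fit on the lid plane.

```bash
python3 - <<'E'
from h import *
T=cv2.imread("pics/top1.png")
rg=(425,190,510,268);m=mask(T,rg,lambda h:((h[...,1]>60)&(h[...,2]>70)&(h[...,0]<30))|(h[...,2]>125))
m=cv2.morphologyEx(m,cv2.MORPH_OPEN,np.ones((13,13),np.uint8))
lid=[blk(-50,50,-24,24,31,32)]
q=fit(lid+OB[1:],[("top",rg,m)],[(537,-313,-.49)]);print(q)
goto(q[0][0],q[0][1],85,q[0][2]+np.pi/2)
E
```

```text
(array([ 5.38915138e+02, -3.15216447e+02, -4.88557217e-01]), np.float64(0.09695439240893788))
from [ 366.9 -225.3  188.9] yaw 62.2 | rows cm/deg: [ 0.08 19.41 10.39  0.16] q7 -0.14
```

```bash
python3 -m inch '[[[0,4,1,0],[0,8,3,0],[0,12,5,0],[0,16,7,0],[0.1,19.4,9,0.2],[0.1,19.4,10.4,0.2],[0.1,19.4,10.4,0.2],[0.1,19.4,10.4,0.2]]]'; python3 -c "
from h import *
goto(538.9,-315.2,36,1.082)"
```

```text
clock: 3.23
eef_pos: [541.6, -315.8, 82.5]
tool_rot: [-3.138, -0.0, 1.082]
force: [-0.1, 0.7, -0.0]
width: 49.9
gripper_force: 0.0
from [ 541.6 -315.8   82.5] yaw 62.0 | rows cm/deg: [-0.07 -0.26  4.65 -0.01] q7 -0.15
```

```bash
python3 -m inch '[[[0,-0.2,1.5,0],[0,-0.2,3,0],[0,-0.2,4.2,0],[0,-0.2,4.6,0],[0,-0.2,4.6,0],[0,-0.2,4.6,0]]]'; python3 -m inch '[[[0,0,0,0],[0,0,0,0],[0,0,0,0],[0,0,0,0],[0,0,0,0],[0,0,0,0]]]' 0.5;  python3 -m inch '[[[0,0,-0.7,0],[0,0,-2,0],[0,0,-4,0],[0,0,-6,0],[0,0,-6,0],[0,0,-6,0]]]'; python3 -c "
from h import *
q=(519.92,-28.22,1.6547);c,s=np.cos(q[2]),np.sin(q[2]);x,y=q[0]+c*77,q[1]+s*77;print(x,y)
goto(x,y,95,q[2])"
```

```text
clock: 3.73
eef_pos: [540.8, -315.5, 39.1]
tool_rot: [3.141, -0.0, 1.082]
force: [0.5, 0.2, 0.9]
width: 49.9
gripper_force: 0.0
clock: 4.23
eef_pos: [540.9, -315.6, 39.2]
tool_rot: [3.141, 0.0, 1.082]
force: [-1.8, 0.7, 6.7]
width: 10.6
gripper_force: 62.7
clock: 4.73
eef_pos: [541.5, -315.9, 100.0]
tool_rot: [3.138, -0.0, 1.081]
force: [0.1, 0.2, -2.4]
width: 10.7
gripper_force: 61.7
513.4669947257235 48.50912564945699
from [ 541.5 -315.9  100. ] yaw 62.0 | rows cm/deg: [ 30.85 -19.6    0.5  -32.84] q7 -0.15
```

```bash
python3 -m inch '[[[1,-0.7,-3,-2],[4,-2.6,-3.5,-6],[7.5,-4.8,-3.5,-10],[11,-7,-3.5,-15],[14.5,-9.2,-3.5,-20],[17.8,-11.3,-3.5,-25],[21,-13.3,-3.5,-29],[24,-15.2,-3.5,-32.8]]]'; python3 -c "
from h import *
q=(519.92,-28.22,1.6547);c,s=np.cos(q[2]),np.sin(q[2]);x,y=q[0]+c*77,q[1]+s*77
goto(x,y,135,q[2])"
```

```text
clock: 5.4
eef_pos: [517.8, -29.8, 132.6]
tool_rot: [-3.14, -0.001, 1.658]
force: [0.9, 0.4, -0.9]
width: 10.7
gripper_force: 61.6
from [517.8 -29.8 132.6] yaw 95.0 | rows cm/deg: [ 7.84  0.25 -0.24  0.21] q7 -0.19
```

```bash
python3 -m inch '[[[3,0.2,0,0],[6,0.25,0,0],[7.8,0.25,0,0.2],[7.8,0.25,0,0.2],[7.8,0.25,0,0.2],[7.8,0.25,0,0.2]]]'; python3 - <<'E'
from h import *
T=get_image("top");D=get_image("side");s=sensors.read_state()
np.save("pose2.npy",np.r_[s["eef_pos"],s["tool_rot"][2]]);print(s["eef_pos"],s["tool_rot"])
cv2.imwrite("pics/top2.png",T);cv2.imwrite("pics/side2.png",D)
z0=s["eef_pos"][2]-39
q=(*s["eef_pos"][:2],s["tool_rot"][2]-np.pi/2)
o=[]
for n,I,r in(("top",T,(250,170,350,270)),("side",D,(265,140,365,240))):
    c=cv2.resize(I[r[1]:r[3],r[0]:r[2]],None,fx=4,fy=4,interpolation=cv2.INTER_CUBIC)
    for b in OB:
        h=cv2.convexHull(((proj(pose(b,q,z0=z0),n)+.5-r[:2])*4-.5).astype(np.float32));cv2.polylines(c,[h.astype(np.int32)],True,(0,0,255),1)
    o.append(c)
cv2.imwrite("pics/c2.png",np.hstack(o))
E
```

```text
clock: 5.9
eef_pos: [514.6, 44.8, 132.7]
tool_rot: [-3.14, 0.001, 1.65]
force: [0.4, -0.6, -1.5]
width: 10.4
gripper_force: 61.6
[514.94489554  44.19119062 132.90884574] [-3.14063488e+00  8.74308442e-04  1.64828090e+00]
```

View pics/c2.png

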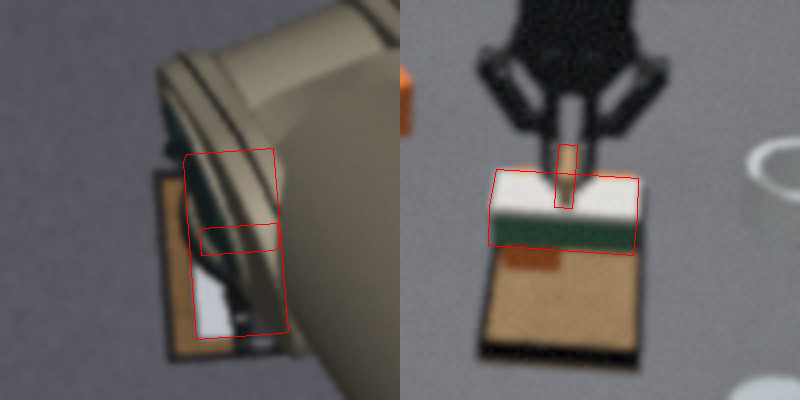

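```bash
python3 - <<'E'
from h import *
D0=cv2.imread("pics/side0.png");D=cv2.imread("pics/side2.png");p=np.load("pose2.npy")
rt=(275,170,340,240);m=mask(D0,rt,lambda h:((h[...,1]>60)|(h[...,2]<70)))
m=cv2.morphologyEx(m,cv2.MORPH_CLOSE,np.ones((9,9),np.uint8))
# exclude rows above the rim's reach of packed box: clip far part by hiding box
bx=[pose(b,(-67,-16,0),z0=4) for b in LB]
print("tray side",fit([blk(-110,110,-59,59,0,20)]+bx,[("side",rt,m)],[(519.9,-28.2,1.6547)]))
rg=(280,175,335,210)
h=lambda h:((h[...,2]>125)&(h[...,1]<45))|((h[...,0]>65)&(h[...,0]<100)&(h[...,1]>70))
m=mask(D,rg,h);m=cv2.morphologyEx(m,cv2.MORPH_OPEN,np.ones((5,5),np.uint8))
m=cv2.morphologyEx(m,cv2.MORPH_CLOSE,np.ones((41,41),np.uint8))
for dz in(-2,0,2):print("box side",fit(OB[:1],[("side",rg,m)],[(p[0],p[1],p[3]-np.pi/2)],z0=p[2]-39+dz))
c=cv2.resize(D[175:210,280:335],None,fx=S,fy=S);cv2.drawContours(c,cv2.findContours(m,0,1)[0],-1,(0,0,255),1);cv2.imwrite("pics/c3.png",c)
q=(519.92,-28.22,1.6547);cc,s=np.cos(q[2]),np.sin(q[2])
goto(q[0]+cc*77,q[1]+s*77,135,q[2])
E
```

```text
tray side (array([518.88360625, -33.47069668,   1.64953949]), np.float64(0.06175483458526454))
box side (array([ 5.34149015e+02,  3.55647749e+01, -1.31488391e-01]), np.float64(0.539908356971416))
box side (array([ 5.33277326e+02,  3.72696106e+01, -2.01914001e-01]), np.float64(0.5381634519092611))
box side (array([ 5.32959298e+02,  4.09666126e+01, -1.43571859e-01]), np.float64(0.5364855451062347))
from [514.9  44.2 132.9] yaw 94.4 | rows cm/deg: [ 0.44 -0.11 -0.21 -0.37] q7 -0.33
```

```bash
python3 -m inch '[[[0.2,-0.1,1,-0.3],[0.45,-0.1,3,-0.4],[0.45,-0.1,5,-0.4],[0.45,-0.1,6,-0.4],[0.45,-0.1,6,-0.4],[0.45,-0.1,6,-0.4],[0.45,-0.1,6,-0.4]]]'; python3 - <<'E'
from h import *
D=get_image("side");cv2.imwrite("pics/side3.png",D)
s=sensors.read_state();p=np.r_[s["eef_pos"],s["tool_rot"][2]];z0=p[2]-39
r=(265,165,345,235);c=cv2.resize(D[r[1]:r[3],r[0]:r[2]],None,fx=8,fy=8,interpolation=cv2.INTER_CUBIC)
def dr(bl,q,col,**k):
    for b in bl:
        h=cv2.convexHull(((proj(pose(b,q,**k),"side")+.5-r[:2])*8-.5).astype(np.float32));cv2.polylines(c,[h.astype(np.int32)],True,col,1)
dr(OB,(p[0],p[1],p[3]-np.pi/2),(0,0,255),z0=z0)
dr([blk(-105,105,-54,54,20,20),blk(-110,110,-59,59,20,20)],(519.92,-28.22,1.6547),(0,255,0))
cv2.imwrite("pics/c4.png",c)
q=(519.92,-28.22,1.6547);cc,s=np.cos(q[2]),np.sin(q[2])
goto(q[0]+cc*77,q[1]+s*77,45,q[2])
E
```

```text
clock: 6.58
eef_pos: [514.3, 50.1, 73.8]
tool_rot: [3.141, -0.0, 1.657]
force: [-0.1, -0.7, -1.6]
width: 10.7
gripper_force: 61.5
from [514.6  50.2  74.1] yaw 95.0 | rows cm/deg: [-0.16 -0.12  2.91  0.14] q7 -0.37
```

View pics/c4.png

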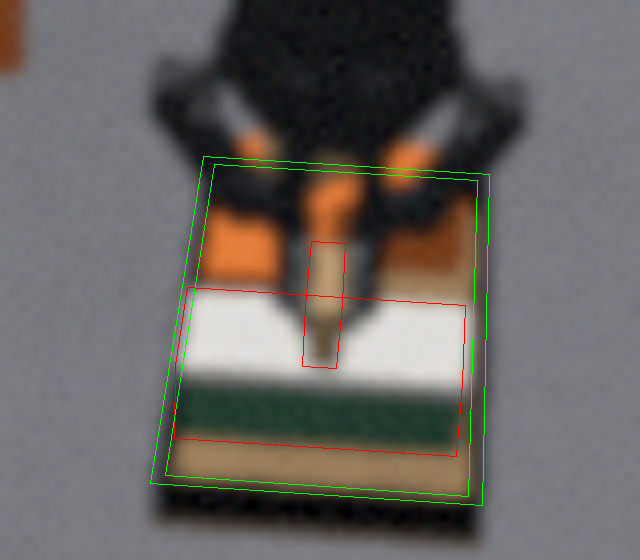

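Held over the tray, the box outline (187–465 px across) matches the model, and it sits inside the rim lines. Lowering it now.

```bash
python3 -m inch '[[[-0.15,-0.1,0.8,0.1],[-0.15,-0.1,1.6,0.1],[-0.15,-0.1,2.3,0.1],[-0.15,-0.1,2.8,0.1],[-0.15,-0.1,2.8,0.1],[-0.15,-0.1,2.8,0.1],[-0.15,-0.1,2.8,0.1]]]'; python3 -c "
from h import *
q=(519.92,-28.22,1.6547);cc,s=np.cos(q[2]),np.sin(q[2])
goto(q[0]+cc*77,q[1]+s*77,44,q[2])"
```

```text
clock: 7.22
eef_pos: [513.0, 48.8, 45.3]
tool_rot: [3.142, -0.0, 1.656]
force: [0.4, 0.3, -2.4]
width: 10.6
gripper_force: 61.6
from [513.   48.8  45.3] yaw 94.9 | rows cm/deg: [-0.03  0.04  0.13  0.07] q7 -0.39
```

```bash
python3 -m inch '[[[0,0,0.1,0],[0,0,0.25,0],[0,0,0.25,0],[0,0,0.25,0]]]'; python3 -m inch '[[[0,0,0.2,0],[0,0,0.2,0],[0,0,0.2,0]]]' 4.5;  python3 -m inch '[[[0,0,-1,0],[0,0,-3,0],[0,0,-6,0],[0,0,-8,0],[0,0,-8,0]]]'; python3 -c "
from h import *
goto(493.6,314.8,120,2.243)"
```

```text
clock: 7.55
eef_pos: [513.4, 48.8, 43.2]
tool_rot: [3.141, -0.0, 1.656]
force: [0.9, 0.4, 1.0]
width: 10.5
gripper_force: 61.9
clock: 7.8
eef_pos: [512.8, 48.6, 40.7]
tool_rot: [-3.141, 0.0, 1.656]
force: [0.4, -1.0, 0.0]
width: 44.3
gripper_force: 0.0
clock: 8.22
eef_pos: [515.6, 49.2, 125.1]
tool_rot: [3.134, -0.0, 1.656]
force: [0.4, -0.0, -0.7]
width: 44.9
gripper_force: 0.0
from [515.6  49.2 125.1] yaw 94.9 | rows cm/deg: [ 26.65   0.06   0.51 -33.65] q7 -0.34
```

```bash
python3 -m inch '[[[3,0,0,-4],[7,0,0,-9],[11,0,0,-14],[15,0,0,-19],[19,0,0,-24],[23,0,0.3,-29],[26,0,0.5,-33.6],[26.6,0.1,0.5,-33.6]]]'; python3 - <<'E'
from h import *
T=get_image("top");cv2.imwrite("pics/top4.png",T)
cv2.imwrite("pics/c5.png",cv2.resize(T[195:275,280:395],None,fx=6,fy=6,interpolation=cv2.INTER_CUBIC))
goto(493.6,314.8,70,2.243)
E
```

```text
clock: 8.88
eef_pos: [488.8, 321.6, 116.1]
tool_rot: [3.138, -0.005, 2.253]
force: [-0.0, 1.0, 0.6]
width: 45.2
gripper_force: 0.0
from [489.6 319.6 115.9] yaw 128.9 | rows cm/deg: [-0.62  0.01  4.59  0.34] q7 -0.31
```

View pics/c5.png

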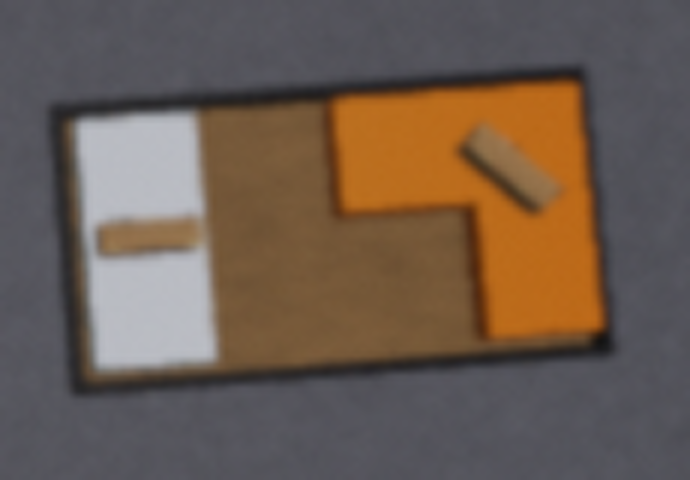

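The green box lies flat inside the left end of the tray, lid up, with floor visible around it. The slot for blue is clear. Next I'll grasp blue and fit the slot from the same picture.

```bash
python3 -m inch '[[[-0.6,0,1.5,0.3],[-0.6,0,3.5,0.3],[-0.6,0,4.6,0.3],[-0.6,0,4.6,0.3],[-0.6,0,4.6,0.3]]]'; python3 - <<'E'
from h import *
goto(493.6,314.8,39,2.243)
T=cv2.imread("pics/top4.png")
rt=(280,198,392,268);w=mask(T,rt,lambda h:(h[...,2]>150)&(h[...,1]<60))
w=cv2.morphologyEx(w,cv2.MORPH_OPEN,np.ones((5,5),np.uint8))
qg=fit([blk(-50,50,-24,24,31,32)],[("top",rt,w)],[(513,48.5,.084)],hide=OB[1:],z0=4);print("green",qg)
ro=(325,200,388,260);mo=mask(T,ro,hue(0,17,195,140))
lid=[blk(-35,65,-35,11,31,32),blk(-35,11,-35,65,31,32)]
qo=fit(lid,[("top",ro,mo)],[(542,-95.5,1.65)],hide=LB[2:],z0=4);print("orange",qo)
t=np.array((519.92,-28.22));a=1.6547;R=np.array([[np.cos(a),np.sin(a)],[-np.sin(a),np.cos(a)]])
for q in(qg[0],qo[0]):print((R@(q[:2]-t)).round(1),np.degrees(q[2]-a).round(2))
E
```

```text
clock: 9.35
eef_pos: [494.8, 308.0, 69.5]
tool_rot: [-3.14, 0.0, 2.236]
force: [0.5, -0.3, 0.9]
width: 45.1
gripper_force: 0.0
from [494.8 308.   69.5] yaw 128.1 | rows cm/deg: [ 0.61  0.32  3.05 -0.41] q7 -0.34
green (array([5.13020560e+02, 4.82865713e+01, 8.71387832e-02]), np.float64(0.06843886733261784))
orange (array([541.27391067, -94.16884327,   1.6510769 ]), np.float64(0.05103432598317803))
[76.8  0.5] -89.81
[-67.5 -15.8] -0.21
```

```bash
python3 -m inch '[[[0.5,0.3,0,-0.4],[0.5,0.3,1,-0.4],[0.5,0.3,2.5,-0.4],[0.5,0.3,3,-0.4],[0.5,0.3,3,-0.4],[0.5,0.3,3,-0.4]]]'; python3 -c "
from h import *
goto(493.6,314.8,39,2.243)"; python3 -m inch '[[[0,0,0,0],[0,0,0,0],[0,0,0,0],[0,0,0,0],[0,0,0,0],[0,0,0,0]]]' 0.5; python3 -c "
from h import *
goto(493.6,314.8,39,2.243)"
```

```text
clock: 9.85
eef_pos: [494.2, 315.1, 39.8]
tool_rot: [-3.141, -0.0, 2.244]
force: [0.5, 0.8, 0.5]
width: 45.2
gripper_force: 0.0
from [494.2 315.1  39.8] yaw 128.6 | rows cm/deg: [ 0.02 -0.07  0.08  0.07] q7 -0.36
clock: 10.35
eef_pos: [494.6, 315.0, 40.6]
tool_rot: [3.141, 0.0, 2.244]
force: [-1.7, -0.6, 5.8]
width: 10.8
gripper_force: 62.3
from [494.6 315.   40.6] yaw 128.6 | rows cm/deg: [ 0.05 -0.1   0.16  0.05] q7 -0.36
```

```bash
cat > g.py <<'E'
from h import *
import sys
def go(z,x=13.3,y=14.5):
    a=1.6547;c,s=np.cos(a),np.sin(a);X=519.92+c*x-s*y;Y=-28.22+s*x+c*y
    st=sensors.read_state();w=st["tool_rot"][2];goto(X,Y,z,-2.273);print(X,Y,"turn needed",-np.degrees((-2.273-w)%(2*np.pi)))
if __name__=="__main__":go(*map(float,sys.argv[1:]))
E
python3 -m inch '[[[0,0,-0.7,0],[0,0,-2,0],[0,0,-5,0],[0,0,-8,0],[0,0,-10,0],[0,0,-10,0]]]'; python3 g.py 145
```

```text
clock: 10.85
eef_pos: [496.7, 317.1, 145.1]
tool_rot: [3.133, 0.0, 2.244]
force: [0.1, 0.6, -1.6]
width: 10.1
gripper_force: 61.4
from [496.7 317.1 145.1] yaw 128.6 | rows cm/deg: [-2.653e+01 -2.018e+01  1.000e-02  7.880e+01] q7 -0.29
504.35639880435053 -16.181963705704295 turn needed -101.20401952998712
```

```bash
python3 -m inch '[[[-1.5,-1.2,0,-7],[-4.5,-3.4,0,-14],[-7.5,-5.7,0,-21],[-10.5,-8,0,-28],[-13.5,-10.3,0,-35],[-16.5,-12.6,0,-42],[-19.5,-14.8,0,-49],[-22,-16.8,0,-56]]]'; python3 g.py 145
```

```text
clock: 11.52
eef_pos: [499.6, 34.9, 139.5]
tool_rot: [-3.14, -0.001, -3.057]
force: [0.4, -0.8, -2.5]
width: 10.3
gripper_force: 61.4
from [499.6  34.9 139.5] yaw -175.2 | rows cm/deg: [-4.000e-02 -5.130e+00 -5.500e-01 -4.493e+01] q7 0.89
504.35639880435053 -16.181963705704295 turn needed -44.93357111246325
```

```bash
python3 -m inch '[[[0,-0.7,0,-7],[0,-1.5,0,-14],[0,-2.4,0,-21],[0,-3.5,0,-28],[0,-4.5,0,-35],[0,-5.1,0,-42],[0,-5.1,0,-45],[0,-5.1,0,-45]]]'; python3 -m inch '[[[0,0,1,0],[0,0,2.5,0],[0,0,3.3,0],[0,0,3.3,0],[0,0,3.3,0]]]'; python3 g.py 80
```

```text
clock: 12.18
eef_pos: [503.7, -13.6, 139.3]
tool_rot: [3.14, -0.001, -2.277]
force: [0.0, -0.4, -2.1]
width: 10.3
gripper_force: 61.3
clock: 12.6
eef_pos: [503.8, -12.3, 106.3]
tool_rot: [3.141, -0.001, -2.276]
force: [0.6, 0.4, -2.2]
width: 10.2
gripper_force: 61.3
from [503.8 -12.3 106.3] yaw -130.4 | rows cm/deg: [ 0.26 -0.3   2.63 -0.18] q7 1.55
504.35639880435053 -16.181963705704295 turn needed -0.17661123172597568
```

```bash
python3 -m inch '[[[0.25,-0.3,0,-0.2],[0.25,-0.3,1,-0.2],[0.25,-0.3,2.4,-0.2],[0.25,-0.3,2.4,-0.2],[0.25,-0.3,2.4,-0.2],[0.25,-0.3,2.4,-0.2]]]'; python3 - <<'E'
from h import *
from g import go
go(45)
D=get_image("side");cv2.imwrite("pics/side5.png",D)
s=sensors.read_state();p=np.r_[s["eef_pos"],s["tool_rot"][2]];z0=p[2]-40.6
r=(265,165,345,235);c=cv2.resize(D[r[1]:r[3],r[0]:r[2]],None,fx=8,fy=8,interpolation=cv2.INTER_CUBIC)
def dr(bl,q,col,**k):
    for b in bl:
        h=cv2.convexHull(((proj(pose(b,q,**k),"side")+.5-r[:2])*8-.5).astype(np.float32));cv2.polylines(c,[h.astype(np.int32)],True,col,1)
dr(LB,(p[0],p[1],p[3]+3.029-2.243),(0,0,255),z0=z0)
dr([blk(-105,105,-54,54,20,20)],(519.92,-28.22,1.6547),(0,255,0))
cv2.imwrite("pics/c6.png",c)
E
```

```text
clock: 13.1
eef_pos: [505.1, -16.4, 83.1]
tool_rot: [-3.141, 0.0, -2.273]
force: [-1.0, 0.4, -3.0]
width: 10.6
gripper_force: 61.2
from [505.1 -16.4  83.1] yaw -130.2 | rows cm/deg: [0.03 0.07 3.81 0.  ] q7 1.52
504.35639880435053 -16.181963705704295 turn needed -359.9952029250903
```

View pics/c6.png

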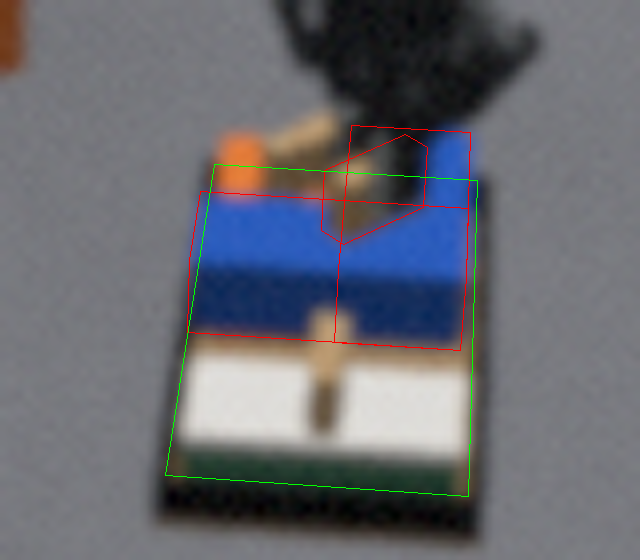

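Blue's outline (about 195–470 px) agrees with the model to about 1 mm and sits between orange and green. Lowering straight down.

```bash
python3 -m inch '[[[0,0,0.8,0],[0,0,1.6,0],[0,0,2.4,0],[0,0,3.1,0],[0,0,3.6,0],[0,0,3.6,0],[0,0,3.6,0]]]'; python3 g.py 44.6
```

```text
clock: 13.73
eef_pos: [504.6, -16.4, 46.4]
tool_rot: [3.141, -0.0, -2.273]
force: [0.4, 0.5, -1.3]
width: 10.7
gripper_force: 61.4
from [504.6 -16.4  46.4] yaw -130.2 | rows cm/deg: [0.   0.03 0.18 0.02] q7 1.45
504.35639880435053 -16.181963705704295 turn needed -359.97675608544864
```

```bash
python3 -m inch '[[[0,0,0.1,0],[0,0,0.2,0],[0,0,0.2,0],[0,0,0.2,0]]]'; python3 -m inch '[[[0,0,0,0],[0,0,0,0],[0,0,0,0]]]' 4;  python3 -m inch '[[[0,0,-1,0],[0,0,-3,0],[0,0,-6,0],[0,0,-9,0],[0,0,-12,0],[-2.5,2.5,-14,0],[-5,5,-14,0],[-8,8,-14,0]]]'; python3 -c "
from h import *
goto(380,-350,200,-2.273)"
```

```text
clock: 14.07
eef_pos: [505.0, -16.6, 45.0]
tool_rot: [-3.141, 0.0, -2.273]
force: [-0.3, 1.1, -1.6]
width: 10.4
gripper_force: 61.4
clock: 14.32
eef_pos: [505.2, -16.5, 45.1]
tool_rot: [-3.141, 0.0, -2.273]
force: [-0.0, -0.4, -0.5]
width: 40.1
gripper_force: 0.0
clock: 14.98
eef_pos: [496.5, 95.1, 186.9]
tool_rot: [-3.139, 0.002, -2.277]
force: [0.9, -0.2, -0.7]
width: 40.0
gripper_force: 0.0
from [496.5  95.1 186.9] yaw -130.5 | rows cm/deg: [ 41.41 -20.04  -1.31  -0.26] q7 1.48
```

```bash
python3 -m inch '[[[-2.5,2.5,0,0],[-5,5,0,0],[-8,8,0,0],[-10,10,0,0],[-12,12,0,0],[-12,12,0,0]]]'; python3 - <<'E'
from h import *
T=get_image("top");D=get_image("side");cv2.imwrite("pics/top6.png",T)
a=cv2.resize(T[195:275,280:395],None,fx=4,fy=4,interpolation=cv2.INTER_CUBIC);b=cv2.resize(D[170:250,265:345],None,fx=4,fy=4,interpolation=cv2.INTER_CUBIC)
cv2.imwrite("pics/c7.png",np.hstack([a,b]))
t=np.array((519.92,-28.22));A=1.6547;R=np.array([[np.cos(A),np.sin(A)],[-np.sin(A),np.cos(A)]])
rt=(280,198,392,268);w=mask(T,rt,hue(100,130,120,100))
lid=[blk(-35,65,-35,11,31,32),blk(-35,11,-35,65,31,32)]
q,f=fit(lid,[("top",rt,w)],[(504.5,-16.3,A-np.pi)],hide=LB[2:],z0=4)
print((R@(q[:2]-t)).round(1),np.degrees(q[2]-A),f)
E
```

```text
clock: 15.48
eef_pos: [479.4, 272.5, 186.8]
tool_rot: [3.138, 0.006, -2.264]
force: [0.7, 1.3, 0.0]
width: 40.0
gripper_force: 0.0
[13.7 13.1] -179.7298006354098 0.4439591636184965
```

View pics/c7.png

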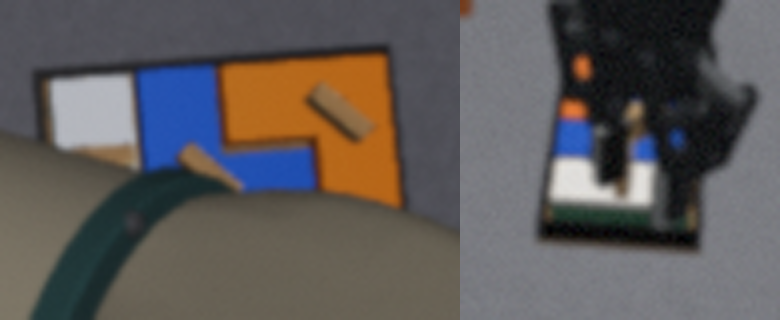

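The visible part looks right, but the arm hides the lower half. I'll move clear and check once more.

```bash
python3 -m inch '[[[-2,3,0,0],[-4,6,0,0],[-6,9,0,0],[-8,12,0,0],[-10,15,0,0],[-10,15,0,0],[-10,15,0,0]]]'; python3 - <<'E'
from h import *
T=get_image("top");D=get_image("side");cv2.imwrite("pics/top7.png",T)
a=cv2.resize(T[195:275,280:395],None,fx=4,fy=4,interpolation=cv2.INTER_CUBIC);b=cv2.resize(D[170:250,265:345],None,fx=4,fy=4,interpolation=cv2.INTER_CUBIC)
cv2.imwrite("pics/c8.png",np.hstack([a,b]))
t=np.array((519.92,-28.22));A=1.6547;R=np.array([[np.cos(A),np.sin(A)],[-np.sin(A),np.cos(A)]])
rt=(280,198,392,268);w=mask(T,rt,hue(100,130,120,100))
lid=[blk(-35,65,-35,11,31,32),blk(-35,11,-35,65,31,32)]
q,f=fit(lid,[("top",rt,w)],[(504.5,-16.3,A-np.pi)],hide=LB[2:],z0=4)
print((R@(q[:2]-t)).round(1),np.degrees(q[2]-A),f)
E
```

```text
clock: 16.17
eef_pos: [430.5, 438.6, 185.2]
tool_rot: [3.141, -0.0, -2.27]
force: [1.3, -1.1, -0.6]
width: 39.9
gripper_force: 0.0
[13.8 13.4] -180.08332053082268 0.03313074813101702
```

View pics/c8.png

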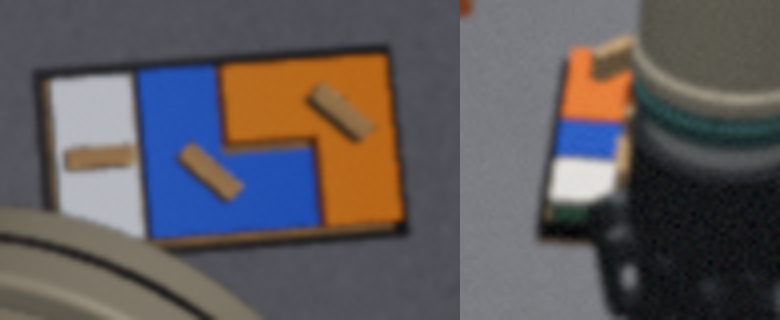

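Blue fits at tray (13.8, 13.4) with a half turn (180.1°). All three boxes lie inside the rim with lids up, and the robot is clear of them.

```bash
python3 -c "
from cell import order
print(order.finish_job())"
```

```text
the job is handed in; nothing more can be done
None
```

The green box was tipped lid-up and packed with the blue L-box beside the orange one, all released inside the tray rim; the job was handed in about 16 s into the 67 s limit, and no verdict came back.

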